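# Vent a stuck battery enclosure by cracking its sealed cover

### The job

The white cover of the battery enclosure is locked by a sliding bolt and stuck fast in its lip seal. Slide the bolt by its red knob until it is fully drawn, then pull the cover free (it has a black handle) and hold its front edge about 3 cm open so that the enclosure can vent, without ever letting it fly open past 7 cm. Finish while still holding the cover with the gripper at that gap, and leave the loose things around it where they are.

Things in the scene. Friction and masses are not known exactly. Their poses are not given: they have to be found in the camera images.
- case: battery enclosure, fixed: black ribbed tray, bare aluminium case on top, 250 x 360 mm (sheet flange 270 x 390 at height 52 mm). Origin: centre of its underside. x points from the front edge (bolt side, near the robot) to the hinge side, y along the front edge, z up. Front ledge at height 108 mm, x -120 to -72 mm
- cover (a joint): opening angle of the cover (rad), 0 shut; the gap under its front edge is 180 mm x angle. White plate 180 (x) x 290 (y) x 8 mm, 0.6 kg, hinged along case y at x +105, height 110 mm. Tight lip seal: the pull at the handle rises to a peak of 11 to 22 N, stays high for 4 to 6 mm, then drops to its weight, 4 N. Falls nearly shut if let go. Bolted (bolt over its yellow front tab) it opens 2 or 3 mm
- handle_mid (a point): middle of the cover's black bow handle, a round bar 12 mm thick, 110 mm long along case y, with 39 mm free beneath it. With the cover shut it lies at case x -30, y 0, height 163 mm: 135 mm before and 53 mm above the hinge line, about which it turns. Axes as the case when shut
- bolt (a joint): travel of the sliding steel bolt (m): 0 fully home, 0.065 at its stop, fully drawn; grows towards case +y. Runs on the front ledge through two bridge keepers (tops at height 131 mm, at case y -25 and +40 mm) over the cover's yellow tab, clear of it from 0.052. About 3 N of friction; stays where it is left
- bolt_knob (a point): grip point on the bolt's upright red knob, a cylinder 20 mm in diameter standing from height 127 to 170 mm, the point on its axis at height 155 mm; at case x -98 mm, y +85 mm plus the travel
- busbar: loose copper bar 70 x 22 x 5 mm lying on the front ledge at the case's -y end; bystander, origin under its centre
- tape: roll of grey tape lying flat, 100 mm across, 45 mm high; bystander, origin under its centre
- screwdriver: screwdriver lying on the bench; bystander
- wrench: steel wrench lying on the bench; bystander
- torch: black square inspection torch 135 x 34 x 34 mm lying on the bench; bystander
- screw_tray: blue two-part tray 130 x 90 x 30 mm on the bench; bystander
- cleaner: white bottle with red cap, 60 mm across, 150 mm high, standing; bystander

How it is judged:
On the way, in this order (a step that is already met when the one before it is completed fails the run):
1. the bolt is drawn (at least 57 mm of its 65 mm travel) (value of joint bolt above 0.057 m), for 0.1 s.
2. the cover is broken free and held with the front edge 18 to 50 mm open (value of joint cover between 0.1 and 0.28 rad and contact force between the fingers and cover above 1 N), for 0.3 s.
At the end, for the whole second after the job is handed in: The cover stands still at 0.10 to 0.28 rad (front edge 18 to 50 mm open) with the gripper's fingers on it with more than 1 N, and the bolt is drawn by at least 57 mm (all of step 2 and value of joint bolt above 0.057 m and velocity of joint cover between -0.05 and 0.05 rad/s); the arm keeps its last pose, push and grip.
It fails at once if the cover flies open past 0.39 rad (70 mm at its front edge) (value of joint cover above 0.39 rad).
It fails at once if a loose bystander is moved more than 25 mm (distance of any of busbar, tape, screwdriver, wrench, torch, screw_tray, cleaner from where it was at the start of the episode above 0.025 m).
It also fails if it takes over 43 s, if anything falls off the work surface, if the arm or the gripper's body presses on something with over 40 N, if the wrist force passes 120 N, or if a joint passes its speed limit or range.

### The arm

A 6-joint arm with a two-finger parallel gripper is mounted at the origin on the work surface. World frame = base frame: x ahead of the robot, y to its left, z up, the work surface at z = 0. Lengths are in m, angles in rad, forces in N, time in s.
With the tool pointing down it reaches from about 0.3 to 0.85 m from the base axis. Payload 5.4 kg.
Tool frame: the origin (TCP) lies at the very end of the fingers, on their centre line; the grasp point (between the pads) lies 19 mm behind it; z points along the fingers, x is the direction in which the jaws open and shut, and the axes are right-handed (so a half turn about z gives the same grasp; the last joint's range is limited). The gripper opens to 85 mm and grips with 20 to 120 N. Pads are 22 mm wide; open, the fingers measure 114 mm over their backs; the gripper's body (76 mm by 85 mm) begins 54 mm behind the grasp point. The pads swing forward as they close: fully open they stand 13 mm farther back than shut.
Start: joints at [-1.403, 0.158, 1.597, -0, 1.386, -0.21], TCP at [0.212, -0.534, 0.231] pointing down, gripper open.
Joint ranges: [-2.91, 2.91], [-0.94, 2.29], [0.18, 2.7], [-1.29, 4.43], [0.17, 2.64], [-3, 3]. Speed limits (rad/s): [2.57, 2.57, 3.14, 3.14, 3.14, 3.14].

### API

Orientations are given as a 3x3 rotation matrix whose columns are the frame's x, y, z axes.
In Python, from bench import readout, capture, get_calibration, job, spotter gives the robot as it stands.
- The arm moves only by the shell command python3 -m inch 'ROWS' [FORCE]. ROWS is JSON, a list of rows, each an object with "rotation": the turn, a rotation vector about the world's x, y, z in rad, a list of three; "translation": the shift along the world's x, y, z in m, a list of three; "gripper": the opening, from -1 (shut) to 1 (fully open). A call has exactly 10 rows; each row is the pose to reach, as a shift and turn from the pose commanded when the call began; what a row does not reach only later rows make up. A row lasts 1/8 s, in which the tool goes at most 62.5 mm and 10.7 degrees, less where a joint would pass 70% of its speed; a pose out of reach is approached as far as the arm can. A call with a gripper value outside its range is refused whole. The fingers move at their own pace and stop on an object; FORCE is the grip in N (left out, the last holds). Time passes only in rows, so rows that repeat a pose let the fingers close, or fill a call up. It gives the time, the measured TCP pose, the force and the opening at its end, in the units of the state.
- readout.state(): the state, without advancing time (a new reading comes with each control period).
- capture(name): name is "scene" or "top" or "wrist"; returns (picture, depth): 384x512x3 uint8, blue, green, red; 384x512 float32, m along the optical axis (not along the pixel's ray), 0 where there is no reading.
- get_calibration(name): a dict with "intrinsics" (3x3 intrinsics, pixels), "origin" and "attitude" of the camera in the world; the wrist camera has in their place "hand_eye" (4x4, takes a point from camera to tool coordinates, whose origin is the TCP and whose axes are the tool frame's). Camera axes: x right, y down, z forward; pixel columns grow to the right and rows downward; lengths in m; the calibration is good to about 2 mm. A picture is of the moment at which its call begins: read the wrist's pose just before it. get_calibration takes no time and is no camera call.
- job.finish_job(): hands the job in, once; it reports no verdict.
Trained networks look in the newest picture that a camera, given by its name, has taken for a name from the list of things; names that differ only in an ending like _2 or _b are one class to them, and where a whole thing is asked for, a point or a joint stands for the part that bears it (a point fixed in the world has none). Each returns a list of dicts, best first, with "confidence" (0 to 1); they miss things now and then, are a little off and sometimes report something else, mostly with a low value. They report only what shows in the picture. A call takes as long as a camera call.
- spotter.cut_out(label, camera): "pixels" (384x512 bool, what is visible of it) and "bbox" ([left, top, right, bottom] in pixels, round what is visible of it).
- spotter.spot_point(label, camera): "pixel" ([column, row] in pixels: a listed point, or the origin of a listed thing).
The state is a dict: "time": time; "q": joint angles; "qvel": joint speeds; "joint_torque": joint torques, N m; "tcp_pos": TCP position; "ee_rot": TCP orientation; "wrist_force": force on the tool from outside, world axes, zero at the start; "moment": the same for the moment, N m; "width": opening from 0.0 (shut) to 1.0 (fully open).
Only numpy, scipy, OpenCV 4.12 (cv2) and the standard library are available. Lean on these libraries where they do the work, as an engineer would, in place of code of your own. Each camera call takes 0.05 s, during which the arm holds its last target. There are 200 camera calls.

## Working session

There is one attempt and no reset: what is moved stays moved. The work goes in short steps, Python scripts to look and compute and a shell command to move; the robot and the scene stay as the last step left them, time stands still between calls to the robot, and variables do not carry over. Pictures are saved under pics/ and viewed, about 8 in all and at most 12, crops included, and the job is handed in when it is done.

```bash
mkdir -p pics; ls
cat > h.py <<'E'
import numpy as np, cv2
from bench import readout, capture, get_calibration, job, spotter
def cam(name):
    c=get_calibration(name); K=np.array(c["intrinsics"])
    if "hand_eye" in c:
        s=readout.state(); T=np.eye(4); T[:3,:3]=np.array(s["ee_rot"]).reshape(3,3); T[:3,3]=s["tcp_pos"]
        T=T@np.array(c["hand_eye"]); return K,T[:3,:3],T[:3,3]
    A=np.array(c["attitude"]); return K,A.reshape(3,3),np.array(c["origin"])
def shoot(name):
    c=cam(name); p,d=capture(name); return c,p,d
def world(c,d):
    K,R,o=c; v,u=np.indices(d.shape)
    P=np.stack([(u-K[0,2])/K[0,0]*d,(v-K[1,2])/K[1,1]*d,d],-1)
    return P@R.T+o
def proj(c,X):
    K,R,o=c; p=(np.asarray(X)-o)@R; return p[...,:2]/p[...,2:]*[K[0,0],K[1,1]]+K[:2,2]
def on_plane(c,px,z):
    K,R,o=c; r=R@np.linalg.solve(K,[px[0],px[1],1]); return o+r*(z-o[2])/r[2]
E
python3 - <<'E'
from h import *
s=readout.state(); print(s)
out=[]
for n in ("top","scene"):
    c,p,d=shoot(n); print(n,c[2],c[0][0,0]); W=world(c,d)
    cv2.imwrite(f"pics/{n}0.png",p)
    for l,z in (("case",0),("handle_mid",.163),("bolt_knob",.155)):
        for r in spotter.spot_point(l,n)[:2]:
            u,v=np.round(r["pixel"]).astype(int); print(l,r["confidence"],u,v,on_plane(c,r["pixel"],z),W[min(v,383),min(u,511)])
    for l in ("cover","bolt_knob","busbar","case"):
        for r in spotter.cut_out(l,n)[:1]:
            m=r["pixels"]&(d>0); print(l,r["confidence"],r["bbox"],np.median(W[m],0),m.sum())
E
```

```text
pics
{'time': 0.0, 'q': array([-1.40310491e+00,  1.59074803e-01,  1.59825621e+00, -2.35755642e-05,
        1.38621075e+00, -2.10094298e-01]), 'qvel': array([ 0.00052281,  0.00030332, -0.00067314,  0.00023913,  0.00092933,
       -0.00210995]), 'joint_torque': array([ 1.79180029e-04, -3.95994115e+01, -3.31430590e+01, -1.36952194e-04,
        8.30149191e-03,  1.63641141e-05]), 'tcp_pos': array([ 0.21196789, -0.53384129,  0.23029043]), 'ee_rot': array([[ 3.68866942e-01, -9.29482145e-01, -3.48169651e-04],
       [-9.29480245e-01, -3.68866907e-01,  1.91790327e-03],
       [-1.91108510e-03, -3.83834301e-04, -9.99998100e-01]]), 'wrist_force': array([-0.44897274, -0.84791523, -0.40292085]), 'moment': array([-0.04237776, -0.0342533 ,  0.03169872]), 'width': 0.9974480328966795}
top [ 0.43568787 -0.01816366  1.35546615] 438.1222581581538
case 0.65 250 156 [0.65807322 0.02396558 0.        ] [0.63123516 0.02007874 0.17008961]
case 0.53 395 219 [ 0.47536771 -0.42662241  0.        ] [ 0.47457939 -0.42229231  0.0173995 ]
handle_mid 0.83 246 154 [0.63795916 0.03093672 0.163     ] [0.63682817 0.031272
[... 602 characters left out ...]
7347
case 0.7 271 221 [0.67762524 0.02232731 0.        ] [ 0.74444704 -0.08936825  0.11507371]
handle_mid 0.67 266 179 [0.63886488 0.04247553 0.163     ] [0.64458503 0.03604561 0.16895329]
handle_mid 0.62 325 162 [0.76598092 0.24910599 0.163     ] [0.67999913 0.44485625 0.01480727]
bolt_knob 0.46 262 166 [0.57751191 0.11341048 0.155     ] [0.58084474 0.10892804 0.15669883]
cover 0.77 [223.0, 171.0, 317.6, 229.6] [0.67751461 0.00388004 0.11615788] 2750
bolt_knob 0.68 [246.4, 162.4, 264.1, 184.0] [0.575211   0.10332379 0.12577685] 99
busbar 0.5 [213.7, 199.4, 227.7, 212.5] [ 0.55172874 -0.1021013   0.10999413] 77
case 0.95 [207.3, 160.1, 329.5, 264.8] [ 0.69776905 -0.03585096  0.1068804 ] 7139
```

Run:
```python
from h import *
c,p,d=shoot("top"); W=world(c,d)
# case top view: points by height
for lo,hi,nm in ((.112,.124,"cover plate"),(.045,.06,"flange"),(.162,.18,"tall")):
    m=((W[...,2]>lo)&(W[...,2]<hi)&(abs(W[...,0]-.66)<.25)&(abs(W[...,1]-.03)<.25)).astype(np.uint8)
    m=cv2.morphologyEx(m,cv2.MORPH_OPEN,np.ones((2,2)))
    n,L,st,_=cv2.connectedComponentsWithStats(m)
    for k in sorted(range(1,n),key=lambda k:-st[k,4])[:3]:
        P=W[L==k]; r=cv2.minAreaRect(P[:,:2].astype(np.float32)*1000); print(nm,st[k,4],r,np.median(P,0))
r=spotter.cut_out("handle_mid","top")[:1]
h=(W[...,2]>.16)&(W[...,2]<.18)&(abs(W[...,0]-.637)<.04)&(abs(W[...,1]-.03)<.09)
P=W[h]; print("handle", P.mean(0), cv2.fitLine(P[:,:2].astype(np.float32),cv2.DIST_L2,0,.01,.01).ravel(), h.sum())
k=(W[...,2]>.155)&(abs(W[...,0]-.573)<.03)&(abs(W[...,1]-.13)<.04); print("knob",W[k].mean(0),k.sum(),W[k].min(0),W[k].max(0))
cv2.imwrite("pics/top1.png",cv2.resize(p,None,fx=1.5,fy=1.5))
x=p[90:220,165:335]; cv2.imwrite("pics/top1c.png",cv2.resize(x,None,fx=4.5,fy=4.5,interpolation=2))
```

```text
cover plate 6246 ((608.8223876953125, 28.93817138671875), (298.7316589355469, 333.19317626953125), 83.41999816894531) [0.68010607 0.02018645 0.11853112]
cover plate 14 ((551.5970458984375, -94.7872314453125), (11.681044578552246, 5.933603286743164), 0.9395202994346619) [ 0.55183115 -0.09464966  0.11280219]
cover plate 10 ((892.148681640625, 187.75112915039062), (4.052934169769287, 12.114953994750977), 15.169403076171875) [0.89176648 0.18722919 0.11008174]
flange 662 ((711.108642578125, 71.50416564941406), (556.8214111328125, 159.80462646484375), 34.04671096801758) [0.88239292 0.19239027 0.04991963]
flange 611 ((496.04254150390625, 61.0867919921875), (370.29034423828125, 100.22474670410156), 82.91064453125) [0.53647709 0.05011951 0.05345476]
flange 329 ((589.7987060546875, -144.57986450195312), (95.77839660644531, 386.97705078125), 64.53974151611328) [ 0.62488329 -0.16559817  0.05203597]
tall 187 ((632.1978759765625, 26.828083038330078), (119.261962890625, 14.865198135375977), 86.42399597167969) [0.63235754 0.02838862 0.16731278]
tall 43 ((574.5068359375, 122.84437561035156), (15.05003833770752, 15.205425262451172), 0.7926203012466431) [0.57361612 0.12208134 0.16791956]
handle [0.6333388  0.02921635 0.16796096] [0.11893125 0.9929025  0.6333388  0.02921635] 190
knob [0.57664376 0.12402403 0.16778648] 46 [0.56771044 0.11528745 0.15520614] [0.58488779 0.13336262 0.1738226 ]
```

View pics/top1.png

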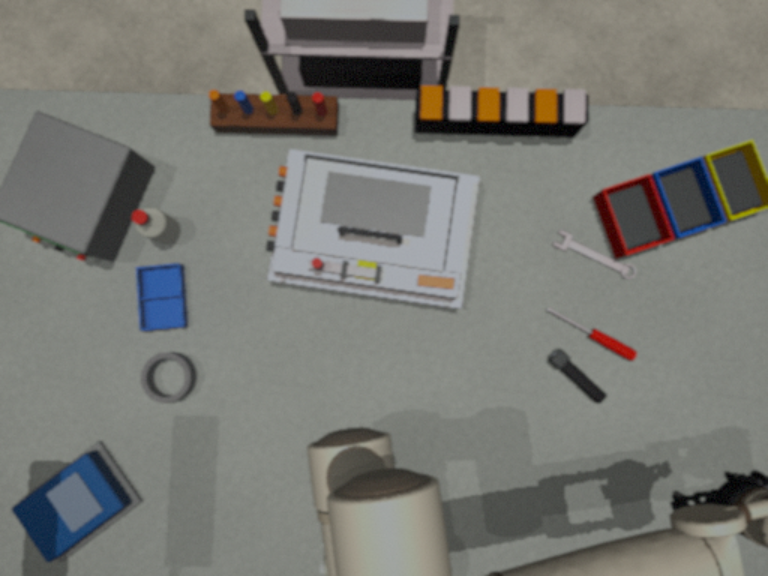

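View pics/top1c.png

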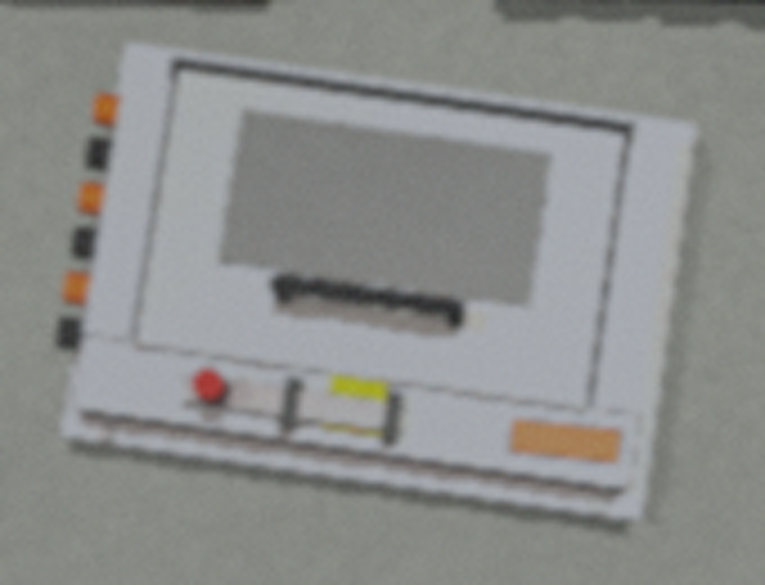

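The top view shows the case with handle at about (370,236), red knob (317,265), yellow tab (367,265) and busbar (435,282) in the 768-wide picture. The space around the case is clear. The knob and handle positions agree with the given geometry for a case yaw of about -0.122 rad. I'll move above the knob with the jaws along case y.

```bash
python3 -m inch '[{"translation":[0.015,0.025,0.02],"rotation":[0,0,-0.05],"gripper":1},{"translation":[0.04,0.075,0.03],"rotation":[0,0,-0.15],"gripper":1},{"translation":[0.07,0.125,0.03],"rotation":[0,0,-0.25],"gripper":1},{"translation":[0.1,0.18,0.03],"rotation":[0,0,-0.35],"gripper":1},{"translation":[0.13,0.235,0.03],"rotation":[0,0,-0.45],"gripper":1},{"translation":[0.16,0.29,0.03],"rotation":[0,0,-0.5],"gripper":1},{"translation":[0.19,0.345,0.03],"rotation":[0,0,-0.5],"gripper":1},{"translation":[0.22,0.4,0.03],"rotation":[0,0,-0.5],"gripper":1},{"translation":[0.25,0.45,0.03],"rotation":[0,0,-0.5],"gripper":1},{"translation":[0.27,0.485,0.03],"rotation":[0,0,-0.5],"gripper":1}]' 60
python3 -m inch '[{"translation":[0.03,0.05,0],"rotation":[0,0,0],"gripper":1},{"translation":[0.055,0.1,0],"rotation":[0,0,0],"gripper":1},{"translation":[0.075,0.14,-0.01],"rotation":[0,0,0],"gripper":1},{"translation":[0.09,0.165,-0.02],"rotation":[0,0,0],"gripper":1},{"translation":[0.095,0.172,-0.02],"rotation":[0,0,0],"gripper":1},{"translation":[0.095,0.172,-0.02],"rotation":[0,0,0],"gripper":1},{"translation":[0.095,0.172,-0.02],"rotation":[0,0,0],"gripper":1},{"translation":[0.095,0.172,-0.02],"rotation":[0,0,0],"gripper":1},{"translation":[0.095,0.172,-0.02],"rotation":[0,0,0],"gripper":1},{"translation":[0.095,0.172,-0.02],"rotation":[0,0,0],"gripper":1}]'
python3 - <<'E'
from h import *
s=readout.state(); print(s["tcp_pos"],s["ee_rot"],s["q"],s["time"])
c,p,d=shoot("wrist"); W=world(c,d); hgt=W[...,2]*(d>0)
cv2.imwrite("pics/w0.png",p)
for r in spotter.spot_point("bolt_knob","wrist")[:2]: print("knob",r["confidence"],r["pixel"],on_plane(c,r["pixel"],.155))
for r in spotter.spot_point("handle_mid","wrist")[:2]: print("handle",r["confidence"],r["pixel"],on_plane(c,r["pixel"],.163))
k=(d>0)&(W[...,2]>.16)&(W[...,2]<.178)&(np.hypot(W[...,0]-.577,W[...,1]-.123)<.03)
if k.any(): print(k.sum(),W[k].mean(0),W[k].min(0),W[k].max(0))
E
```

```text
time: 2.15
tcp_pos: [0.4829, -0.0471, 0.2615]
ee_rot: [[-0.12, -0.993, 0.001], [-0.993, 0.12, -0.0], [-0.0, -0.001, -1.0]]
wrist_force: [0.7, -0.8, 0.4]
width: 1.001
time: 3.4
tcp_pos: [0.5771, 0.1223, 0.2414]
ee_rot: [[-0.122, -0.992, 0.0], [-0.992, 0.122, -0.0], [0.0, -0.0, -1.0]]
wrist_force: [0.5, -0.5, 0.0]
width: 1.002
[0.57707114 0.12227186 0.24144079] [[-1.22278014e-01 -9.92495862e-01  2.24265982e-04]
 [-9.92495887e-01  1.22278006e-01 -5.17027026e-05]
 [ 2.38919214e-05 -2.28905168e-04 -9.99999974e-01]] [ 4.13622782e-03  1.89594952e-01  1.54151074e+00 -5.33153938e-05
  1.41026291e+00  1.69752587e+00] 3.4
knob 0.93 [247.6, 197.1] [0.57310432 0.12473433 0.155     ]
handle 0.56 [355.0, 117.5] [0.63100753 0.0306425  0.163     ]
448 [0.57590988 0.12391795 0.16879881] [0.56572716 0.11444693 0.16029379] [0.58462085 0.1335136  0.17134436]
```

View pics/w0.png

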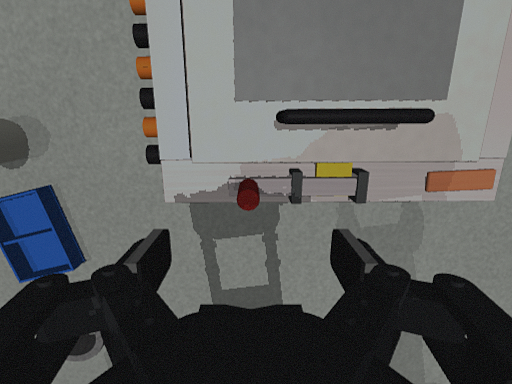

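The wrist picture shows the red knob at (248,190), keepers at (296,185) and (361,185), and the handle at (355,116). The case edges line up with the image. The knob is at (0.575, 0.1235). Next I descend, slightly biased to +y, grip the knob and slide it.

```bash
python3 -m inch '[{"translation":[-0.001,0.002,-0.025],"rotation":[0,0,0],"gripper":1},{"translation":[-0.002,0.004,-0.055],"rotation":[0,0,0],"gripper":1},{"translation":[-0.002,0.004,-0.08],"rotation":[0,0,0],"gripper":1},{"translation":[-0.002,0.004,-0.095],"rotation":[0,0,0],"gripper":1},{"translation":[-0.002,0.004,-0.103],"rotation":[0,0,0],"gripper":1},{"translation":[-0.002,0.004,-0.103],"rotation":[0,0,0],"gripper":-0.2},{"translation":[-0.002,0.004,-0.103],"rotation":[0,0,0],"gripper":-0.8},{"translation":[-0.002,0.004,-0.103],"rotation":[0,0,0],"gripper":-0.8},{"translation":[-0.002,0.004,-0.103],"rotation":[0,0,0],"gripper":-0.8},{"translation":[-0.002,0.004,-0.103],"rotation":[0,0,0],"gripper":-0.8}]' 30
python3 -m inch '[{"translation":[0,0,0],"rotation":[0,0,0],"gripper":-0.8},{"translation":[0,0,0],"rotation":[0,0,0],"gripper":-0.8},{"translation":[0.001,0.008,0],"rotation":[0,0,0],"gripper":-0.8},{"translation":[0.002,0.017,0],"rotation":[0,0,0],"gripper":-0.8},{"translation":[0.003,0.026,0],"rotation":[0,0,0],"gripper":-0.8},{"translation":[0.0043,0.035,0],"rotation":[0,0,0],"gripper":-0.8},{"translation":[0.0054,0.044,0],"rotation":[0,0,0],"gripper":-0.8},{"translation":[0.0064,0.052,0],"rotation":[0,0,0],"gripper":-0.8},{"translation":[0.007,0.057,0],"rotation":[0,0,0],"gripper":-0.8},{"translation":[0.0074,0.06,0],"rotation":[0,0,0],"gripper":-0.8}]'
python3 -c "
from h import *
s=readout.state(); print(s['wrist_force'],s['tcp_pos'],s['width'])
for n in ('wrist','top'):
    c,p,d=shoot(n)
    for r in spotter.spot_point('bolt_knob',n)[:2]: print(n,r['confidence'],r['pixel'],on_plane(c,r['pixel'],.155))
    cv2.imwrite('pics/k_%s.png'%n,p)
"
```

```text
time: 4.8
tcp_pos: [0.5755, 0.1264, 0.1391]
ee_rot: [[-0.122, -0.993, 0.001], [-0.993, 0.122, -0.0], [0.0, -0.001, -1.0]]
wrist_force: [-0.9, -1.5, 4.5]
width: 0.221
time: 6.05
tcp_pos: [0.5826, 0.1863, 0.139]
ee_rot: [[-0.122, -0.993, 0.0], [-0.993, 0.122, -0.001], [0.001, -0.0, -1.0]]
wrist_force: [-1.9, -2.9, 7.0]
width: 0.222
[-1.86407718 -2.91622094  6.97118989] [0.58261971 0.1863166  0.13902831] 0.2218447724716673
wrist 0.77 [249.7, 247.1] [0.58192834 0.18623466 0.155     ]
```

View pics/k_wrist.png

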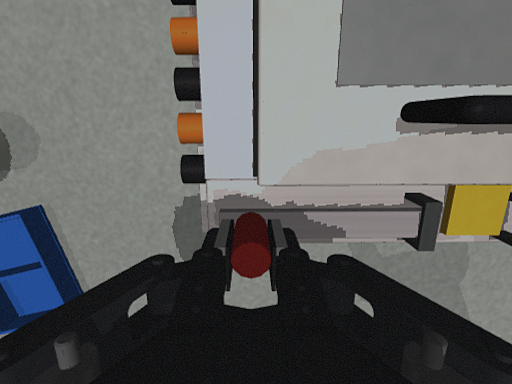

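The jaws hold the red knob at (251,245) and the yellow tab at (475,210) is uncovered. Travel is about 63 mm. I'll nudge against the stop, then release and lift.

```bash
python3 -m inch '[{"translation":[0.0002,0.002,0],"rotation":[0,0,0],"gripper":-0.8},{"translation":[0.0004,0.003,0],"rotation":[0,0,0],"gripper":-0.8},{"translation":[0.0004,0.003,0],"rotation":[0,0,0],"gripper":-0.8},{"translation":[0.0004,0.003,0],"rotation":[0,0,0],"gripper":-0.8},{"translation":[0.0004,0.003,0],"rotation":[0,0,0],"gripper":-0.8},{"translation":[0.0004,0.003,0],"rotation":[0,0,0],"gripper":-0.8},{"translation":[0.0004,0.003,0],"rotation":[0,0,0],"gripper":-0.8},{"translation":[0.0004,0.003,0],"rotation":[0,0,0],"gripper":-0.8},{"translation":[0.0004,0.003,0],"rotation":[0,0,0],"gripper":-0.8},{"translation":[0.0004,0.003,0],"rotation":[0,0,0],"gripper":-0.8}]'
python3 -m inch '[{"translation":[0,0,0],"rotation":[0,0,0],"gripper":0},{"translation":[0,0,0],"rotation":[0,0,0],"gripper":0},{"translation":[0,0,0],"rotation":[0,0,0],"gripper":0},{"translation":[0,0,0],"rotation":[0,0,0],"gripper":0},{"translation":[0,0,0.02],"rotation":[0,0,0],"gripper":0},{"translation":[0,0,0.05],"rotation":[0,0,0],"gripper":0.5},{"translation":[0,0,0.08],"rotation":[0,0,0],"gripper":1},{"translation":[0,0,0.1],"rotation":[0,0,0],"gripper":1},{"translation":[0,0,0.11],"rotation":[0,0,0],"gripper":1},{"translation":[0,0,0.11],"rotation":[0,0,0],"gripper":1}]'
```

```text
time: 7.5
tcp_pos: [0.5827, 0.1869, 0.139]
ee_rot: [[-0.122, -0.993, -0.001], [-0.992, 0.122, -0.005], [0.005, 0.001, -1.0]]
wrist_force: [-4.4, -11.1, 7.3]
width: 0.221
time: 8.75
tcp_pos: [0.5831, 0.1896, 0.2487]
ee_rot: [[-0.122, -0.993, 0.001], [-0.993, 0.122, 0.0], [-0.0, -0.001, -1.0]]
wrist_force: [-0.1, -0.0, 0.2]
width: 1.001
```

The bolt hit its stop (11 N reaction). Next I move above the handle and turn 90°.

```bash
python3 -m inch '[{"translation":[0.005,-0.015,0],"rotation":[0,0,0.17],"gripper":1},{"translation":[0.01,-0.035,0],"rotation":[0,0,0.34],"gripper":1},{"translation":[0.017,-0.055,0],"rotation":[0,0,0.51],"gripper":1},{"translation":[0.024,-0.075,0],"rotation":[0,0,0.68],"gripper":1},{"translation":[0.03,-0.095,0],"rotation":[0,0,0.85],"gripper":1},{"translation":[0.036,-0.115,0],"rotation":[0,0,1.02],"gripper":1},{"translation":[0.042,-0.135,0],"rotation":[0,0,1.19],"gripper":1},{"translation":[0.047,-0.15,0],"rotation":[0,0,1.36],"gripper":1},{"translation":[0.05,-0.16,0],"rotation":[0,0,1.52],"gripper":1},{"translation":[0.05,-0.16,0],"rotation":[0,0,1.571],"gripper":1}]'
python3 - <<'E'
from h import *
s=readout.state(); print(s["tcp_pos"],s["ee_rot"][:,0],s["q"])
c,p,d=shoot("wrist"); W=world(c,d); cv2.imwrite("pics/w1.png",p)
for l,z in (("handle_mid",.163),("bolt_knob",.155)):
    for r in spotter.spot_point(l,"wrist")[:2]: print(l,r["confidence"],r["pixel"],on_plane(c,r["pixel"],z))
h=(d>0)&(W[...,2]>.16)&(W[...,2]<.175)&(np.hypot(W[...,0]-.633,W[...,1]-.03)<.08)
P=W[h]; print(len(P)); 
if len(P): print(P.mean(0),P.min(0),P.max(0),cv2.fitLine(P[:,:2].astype(np.float32),cv2.DIST_L2,0,.01,.01).ravel())
c,p,d=shoot("top"); W=world(c,d)
for r in spotter.spot_point("bolt_knob","top")[:2]: print("top knob",r["confidence"],r["pixel"],on_plane(c,r["pixel"],.155))
E
```

```text
time: 10.0
tcp_pos: [0.6323, 0.0288, 0.2463]
ee_rot: [[0.993, -0.12, -0.003], [-0.12, -0.993, 0.0], [-0.003, 0.0, -1.0]]
wrist_force: [-0.8, 0.7, -1.1]
width: 1.0
[0.63225192 0.02875301 0.2462815 ] [ 0.99272413 -0.12036879 -0.00318802] [-1.45071253e-01  2.99916678e-01  1.40129871e+00 -1.61201600e-04
  1.44356234e+00 -2.43886927e-02]
handle_mid 0.77 [249.0, 193.8] [0.6301265 0.0289845 0.163    ]
handle_mid 0.25 [197.9, 290.0] [ 0.56864198 -0.06212101  0.163     ]
bolt_knob 0.62 [160.7, 2.3] [0.5811898  0.18622897 0.155     ]
1805
[0.63285308 0.03368409 0.16768908] [ 0.62062066 -0.03008462  0.16106509] [0.64438914 0.08905957 0.17093579] [0.11905707 0.99288744 0.6328531  0.03368409]
top knob 0.76 [187.1, 171.0] [0.58714376 0.19298894 0.155     ]
```

View pics/w1.png

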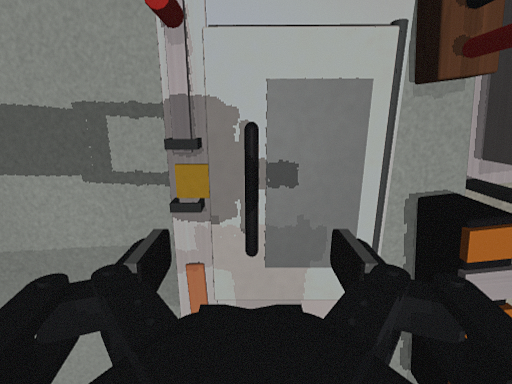

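The wrist picture shows the handle vertical at column 251 (rows 122–255), centred between the open jaws. The knob is at (165,10), fully drawn. I'll descend and grip.

```bash
python3 -m inch '[{"translation":[0,0.0005,-0.025],"rotation":[0,0,0],"gripper":1},{"translation":[0,0.001,-0.055],"rotation":[0,0,0],"gripper":1},{"translation":[0,0.001,-0.08],"rotation":[0,0,0],"gripper":1},{"translation":[0,0.001,-0.095],"rotation":[0,0,0],"gripper":1},{"translation":[0,0.001,-0.102],"rotation":[0,0,0],"gripper":1},{"translation":[0,0.001,-0.102],"rotation":[0,0,0],"gripper":0},{"translation":[0,0.001,-0.102],"rotation":[0,0,0],"gripper":-1},{"translation":[0,0.001,-0.102],"rotation":[0,0,0],"gripper":-1},{"translation":[0,0.001,-0.102],"rotation":[0,0,0],"gripper":-1},{"translation":[0,0.001,-0.102],"rotation":[0,0,0],"gripper":-1}]' 80
python3 -m inch '[{"translation":[0,0,0],"rotation":[0,0,0],"gripper":-1},{"translation":[0,0,0],"rotation":[0,0,0],"gripper":-1},{"translation":[0,0,0],"rotation":[0,0,0],"gripper":-1},{"translation":[0,0,0],"rotation":[0,0,0],"gripper":-1},{"translation":[0,0,0.0005],"rotation":[0,0,0],"gripper":-1},{"translation":[0,0,0.001],"rotation":[0,0,0],"gripper":-1},{"translation":[0,0,0.0015],"rotation":[0,0,0],"gripper":-1},{"translation":[0.0005,0,0.002],"rotation":[0.001,0.01,0],"gripper":-1},{"translation":[0.0005,0,0.002],"rotation":[0.001,0.01,0],"gripper":-1},{"translation":[0.0005,0,0.002],"rotation":[0.001,0.01,0],"gripper":-1}]'
```

```text
time: 11.5
tcp_pos: [0.633, 0.0305, 0.147]
ee_rot: [[0.993, -0.122, 0.0], [-0.122, -0.993, -0.0], [0.0, 0.0, -1.0]]
wrist_force: [-2.1, -0.1, 3.3]
width: 0.111
time: 12.75
tcp_pos: [0.6328, 0.0306, 0.1472]
ee_rot: [[0.992, -0.122, -0.012], [-0.122, -0.993, 0.001], [-0.012, 0.0, -1.0]]
wrist_force: [1.9, -0.8, -7.6]
width: 0.108
```

Gripped; the pull builds (-7.6 N after 2 mm). I'll continue slowly along the hinge arc.

```bash
python3 -m inch '[{"translation":[0.0003,0,0.001],"rotation":[0.001,0.008,0],"gripper":-1},{"translation":[0.0006,-0.0001,0.002],"rotation":[0.002,0.016,0],"gripper":-1},{"translation":[0.0009,-0.0001,0.003],"rotation":[0.003,0.023,0],"gripper":-1},{"translation":[0.0012,-0.0001,0.004],"rotation":[0.004,0.031,0],"gripper":-1},{"translation":[0.0015,-0.0002,0.005],"rotation":[0.005,0.039,0],"gripper":-1},{"translation":[0.0018,-0.0002,0.006],"rotation":[0.006,0.047,0],"gripper":-1},{"translation":[0.0021,-0.0003,0.007],"rotation":[0.007,0.055,0],"gripper":-1},{"translation":[0.0024,-0.0003,0.008],"rotation":[0.008,0.063,0],"gripper":-1},{"translation":[0.0024,-0.0003,0.008],"rotation":[0.008,0.063,0],"gripper":-1},{"translation":[0.0024,-0.0003,0.008],"rotation":[0.008,0.063,0],"gripper":-1}]'
```

```text
time: 14.0
tcp_pos: [0.6357, 0.0302, 0.1563]
ee_rot: [[0.99, -0.122, -0.073], [-0.121, -0.993, 0.009], [-0.074, 0.0, -0.997]]
wrist_force: [-0.3, -1.1, -3.3]
width: 0.109
```

The force dropped to the cover's weight, so the seal is broken at about 0.07 rad. I'll go on to about 0.17 rad.

```bash
python3 -m inch '[{"translation":[0.0005,-0.0001,0.0015],"rotation":[0.001,0.011,0],"gripper":-1},{"translation":[0.0012,-0.0001,0.003],"rotation":[0.003,0.024,0],"gripper":-1},{"translation":[0.0018,-0.0002,0.005],"rotation":[0.005,0.038,0],"gripper":-1},{"translation":[0.0025,-0.0003,0.007],"rotation":[0.007,0.053,0],"gripper":-1},{"translation":[0.0033,-0.0004,0.009],"rotation":[0.009,0.068,0],"gripper":-1},{"translation":[0.0041,-0.0005,0.011],"rotation":[0.011,0.083,0],"gripper":-1},{"translation":[0.0047,-0.0006,0.012],"rotation":[0.012,0.092,0],"gripper":-1},{"translation":[0.005,-0.0006,0.0125],"rotation":[0.012,0.096,0],"gripper":-1},{"translation":[0.005,-0.0006,0.0125],"rotation":[0.012,0.096,0],"gripper":-1},{"translation":[0.005,-0.0006,0.0125],"rotation":[0.012,0.096,0],"gripper":-1}]'
python3 -m inch '[{"translation":[0,0,0],"rotation":[0,0,0],"gripper":-1},{"translation":[0,0,0],"rotation":[0,0,0],"gripper":-1},{"translation":[0,0,0],"rotation":[0,0,0],"gripper":-1},{"translation":[0,0,0],"rotation":[0,0,0],"gripper":-1},{"translation":[0,0,0],"rotation":[0,0,0],"gripper":-1},{"translation":[0,0,0],"rotation":[0,0,0],"gripper":-1},{"translation":[0,0,0],"rotation":[0,0,0],"gripper":-1},{"translation":[0,0,0],"rotation":[0,0,0],"gripper":-1},{"translation":[0,0,0],"rotation":[0,0,0],"gripper":-1},{"translation":[0,0,0],"rotation":[0,0,0],"gripper":-1}]'
python3 - <<'E'
from h import *
s=readout.state(); print(s["tcp_pos"],s["wrist_force"],s["width"],abs(s["qvel"]).max())
ex=np.array([.9926,-.1217,0]);ey=np.array([.1217,.9926,0]); H=np.array([.633,.030,0])+.030*ex
for n in ("top","scene","wrist"):
    c,p,d=shoot(n); W=world(c,d); cv2.imwrite(f"pics/e_{n}.png",p)
    for r in spotter.spot_point("bolt_knob",n)[:1]: print(n,"knob",r["confidence"],((on_plane(c,r["pixel"],.155)-H)@np.array([ex,ey]).T))
    cx=(W-H)@ex; cy=(W-H)@ey; m=(d>0)&(cx>-.07)&(cx<.09)&(abs(cy)<.14)&(W[...,2]>.11)&(W[...,2]<.16)
    for lo,hi in ((-.07,-.045),(-.045,-.02),(0,.03),(.05,.08)):
        k=m&(cx>lo)&(cx<hi); 
        if k.sum()>20: print(n,lo,k.sum(),np.percentile(W[k][:,2],[10,50,90]))
p=cv2.imread("pics/e_scene.png")[130:270,190:350]; cv2.imwrite("pics/e_c.png",cv2.resize(p,None,fx=4,fy=4,interpolation=2))
E
```

```text
time: 15.25
tcp_pos: [0.6408, 0.0297, 0.1689]
ee_rot: [[0.978, -0.122, -0.168], [-0.12, -0.993, 0.021], [-0.169, -0.0, -0.986]]
wrist_force: [-1.4, -0.8, -3.2]
width: 0.109
time: 16.5
tcp_pos: [0.6408, 0.0297, 0.1688]
ee_rot: [[0.978, -0.122, -0.168], [-0.12, -0.993, 0.021], [-0.17, -0.0, -0.986]]
wrist_force: [-1.8, -0.8, -2.9]
width: 0.109
[0.64075584 0.0296526  0.16880201] [-1.76045523 -0.80529115 -2.90558937] 0.10912844239197161 0.0014452247906563238
top knob 0.65 [-0.10229804  0.15561001]
top -0.07 360 [0.14071016 0.14493643 0.14839161]
top -0.045 357 [0.13820202 0.14166801 0.14504908]
top 0 528 [0.13046522 0.13433711 0.13769735]
top 0.05 430 [0.1221483  0.12603037 0.12984317]
scene -0.07 194 [0.13884364 0.14241562 0.14574806]
scene -0.045 313 [0.134082   0.13818747 0.14283733]
scene 0 477 [0.12726476 0.13141724 0.13531463]
scene 0.05 500 [0.11897035 0.12303051 0.12733422]
wrist -0.07 9939 [0.14331662 0.14518836 0.14694746]
wrist -0.045 6941 [0.13920471 0.1413104  0.14294841]
wrist 0 12479 [0.1317119  0.1339335  0.13616856]
wrist 0.05 13476 [0.12338982 0.12559044 0.12780742]
```

View pics/e_c.png

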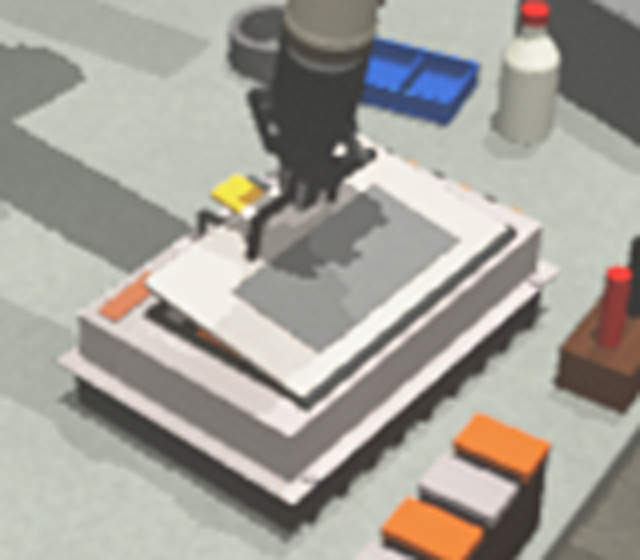

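View pics/e_wrist.png

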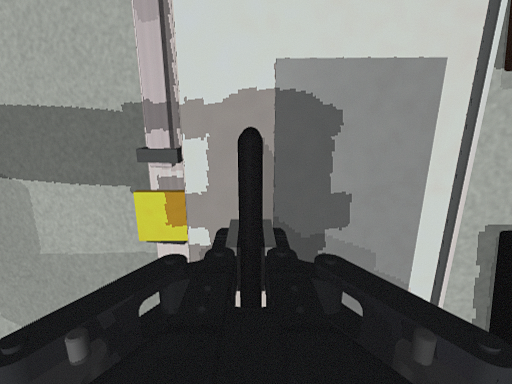

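The cover stands open at a slope of about 0.16 rad (roughly 29 mm gap), with the jaws on the handle at (250,240) in the wrist view. It is at rest, the knob is at case y of about +150 mm, and the busbar and the other loose things look undisturbed. I'm handing in.

```bash
python3 -c "
from bench import job, readout
print(job.finish_job()); s=readout.state(); print(s['time'],s['tcp_pos'],s['width'])"
```

```text
the job is handed in; nothing more can be done
None
the job is handed in; nothing more can be done
```

The bolt is drawn, and the gripper is still holding the cover about 29 mm open at its front edge. I handed the job in after roughly 17 s; no verdict was reported.

- **Bolt:** I gripped the red knob and slid it until it met its stop, where the force rose to 11 N. The knob's measured position afterwards puts the travel at about 65 mm. The top camera reads it a few millimetres beyond the stop, which is within its error.
- **Cover:** I gripped the black handle with 80 N and pulled slowly along the hinge arc. The pull built up to at least 8 N, then dropped to about 3 N, which is roughly the cover's weight. The seal let go by about 0.07 rad, and I then raised the cover smoothly.
- **Final checks:** The slope of the plate, measured by the wrist, top and scene cameras, is 0.16 rad, and the tool tilt of 0.17 rad agrees. The arm was standing still with the jaws closed on the bar.
- **Loose things:** They looked undisturbed where the last pictures showed them, and nothing was touched on the way. I did not measure each one again; the wrench, screwdriver and torch were not in the last pictures I viewed.

No check failed. The gripper opening on the handle read about 9 mm for a 12 mm bar. The knob also read low, about 19 mm for 20 mm, so I put this down to the pads or the reading; the grip did not slip.

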